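# Reverse the torque arm on its pivot pin

### The job

On the motor test bench two torque arms lie on two identical stands. One arm is on back to front, with its red end on the steel pivot pin: lift it off by its black centre knob, turn it end for end and lower it again, so that the pin of the same stand stands in the bore of the blue end, fully down, and the red end lies over the black rest pad. Keep hold of the arm until it is down (do not drop it), and leave the other arm, whose blue end is already on its pin, where it is.

Things in the scene. Friction and masses are not known exactly. Their poses are not given: they have to be found in the camera images.
- torque_arm: Arm that is on back to front: level bar 174 mm long, 14 thick, 26 wide, 0.15 to 0.3 kg, one half blue, one red, a round eye with a bore at each end, bores 130 mm apart. On its middle an upright black round knob, 32 mm diameter, 14 to 59 mm above the underside: balance point and grip, at any yaw. Origin: underside, midway between the bores, below the knob. x points to the blue end, z up.
- blue_eye (a point): Centre of the bore of the torque arm's blue eye, at the underside: 65 mm from the arm's origin along its x. The eye is 44 mm in diameter, its through bore 22 mm. The red eye is the same, 65 mm the other way.
- stand: Fixed stand of that arm, plate 200 x 66 x 10 mm. Origin: centre of its underside, on the table. At x = -65 mm a yellow 50 mm block, top at z = 30, with a vertical steel pin, 14 mm diameter, its last 12 mm tapering to a 6 mm nose at z = 68. At x = +65 a black rest pad, 48 mm diameter, top at 30. The fitted arm lies level, underside at 30, knob over the origin, one bore round the pin.
- other_arm: Second arm, alike in every way but rightly fitted (blue end on the pin) on the other, identical stand; the two stands swap places at random. Leave it alone. Origin and axes as for the torque arm.
Mind the look-alikes: they are no part of the job. What is shaped like the stand but green is not meant.

How it is judged:
On the way:
1. the torque arm is lifted up off the pin (z of torque_arm in the frame of stand above 0.055 m), for 0.1 s.
At the end, for the whole second after the job is handed in: The torque arm lies at rest on its stand: the blue bore round the pin (within 12 mm), fully down (underside within 6 mm of the seat) and level within 0.1 rad, the red end over the rest pad (arm within 12 degrees of the stand's long axis); the other arm within 15 mm of where it was (x of blue_eye in the frame of stand between -0.077 and -0.053 m and y of blue_eye in the frame of stand between -0.012 and 0.012 m and x of torque_arm in the frame of stand between -0.02 and 0.02 m and angle between the x axis of torque_arm and the x axis of stand, either way round below 0.21 rad and z of torque_arm in the frame of stand below 0.036 m and angle between torque_arm's own z axis and vertical below 0.1 rad and linear speed of torque_arm below 0.02 m/s and distance of other_arm from where it was at the start of the episode below 0.015 m); the robot touches nothing.
It fails at once if the torque arm is dropped: off the fingers while still more than 25 mm above its seat (height (world z) of torque_arm above 0.055 m and contact force between the fingers and torque_arm below 0.05 N).
It fails at once if the other arm is shifted by more than 15 mm (distance of other_arm from where it was at the start of the episode above 0.015 m).
It also fails if it takes over 38 s, if anything falls off the work surface, if the arm or the gripper's body presses on something with over 40 N, if the wrist force passes 120 N, or if a joint passes its speed limit or range.

### The arm

A 7-joint arm with a two-finger parallel gripper is mounted at the origin on the work surface. World frame = base frame: x ahead of the robot, y to its left, z up, the work surface at z = 0. Lengths are in m, angles in rad, forces in N, time in s.
With the tool pointing down it reaches from about 0.425 to 0.875 m from the base axis. Payload 8.4 kg.
Tool frame: the origin (TCP) lies on the centre line of the jaws, within the pads' length; the fingertips stand env.finger_overhang ahead of it and the grasp point (between the pads) lies 11 mm behind it (env.finger_overhang is the distance from the TCP to the fingertips, in m); z points along the fingers, y is the direction in which the jaws open and shut (so a half turn about z gives the same grasp; the last joint's range is limited). The gripper opens to 85 mm and grips with 20 to 120 N. Pads are 22 mm wide; open, the fingers measure 114 mm over their backs; the gripper's body (76 mm by 85 mm) begins 54 mm behind the grasp point. The pads swing forward as they close: fully open they stand 13 mm farther back than shut.
Start: joints at [-1.379, 0.333, 0.04, 1.465, -0.013, 1.343, -0.059], TCP at [0.186, 0.623, 0.239] pointing down, gripper open.
Joint ranges: [-2.58, 2.58], [-0.38, 2.09], [-1.3, 1.39], [0.25, 2.4], [-1.5, 4.64], [0.08, 2.09], [-2.65, 2.65]. Speed limits (rad/s): [2.22, 2.22, 2.79, 2.79, 3.14, 3.14, 3.14].

### API

Orientations are given as a unit quaternion [x, y, z, w].
In Python, from plant import env gives the robot as it stands.
- The arm moves only by the tool step_arm, never from a script. Its argument "moves" is a list of rows, each a list of 5 numbers: the shift along the tool's x, y, z in units of 30 mm (1.0 is 30 mm), then the turn about the tool's z in units of 6 degrees (1.0 is 6 degrees), then the finger opening in mm, from 0 to 85.4. A call has 1 to 5 rows; each row shifts and turns the pose as measured when the row begins, along the tool's axes as they then stand; what a row does not reach is not made up. A row lasts 1/12 s, in which the tool goes at most 41.7 mm and 7.16 degrees, less where a joint would pass 70% of its speed; a pose out of reach is approached as far as the arm can. A call is refused whole if a number of a shift passes 1 or a number of a turn 1, either way. A call with a gripper value outside its range is refused whole. The fingers move at their own pace and stop on an object; the grip force is fixed at half the most. Time passes only in rows, so rows that do not move let the fingers close. It gives the time, the measured TCP pose, the force and the opening at its end, in the units of the state.
- env.get_obs(): the state, without advancing time (a new reading comes with each control period).
- env.snapshot(name): name is "side" or "top" or "wrist"; returns the picture (384x512x3 uint8, red, green, blue); there is no depth.
- env.camera_model(name): a dict with "fovy" (degrees; the focal length in pixels is half the picture's height over the tangent of half this angle, whatever the lens; pixels are square), "cx", "cy" (the principal point, pixels), "position" and "rotation" of the camera in the world. Camera axes: x right, y down, z forward; pixel columns grow to the right and rows downward; lengths in m; the calibration is good to about 2 mm. A picture is of the moment at which its call begins: read the wrist's pose just before it. camera_model takes no time and is no camera call; for the wrist camera it gives the pose at the moment of the call.
- env.sign_off(): hands the job in, once; it reports no verdict.
The state is a dict: "time_s": time; "qpos": joint angles; "joint_velocities": joint speeds; "tau": joint torques, N m; "ee_pos": TCP position; "tool_rot": TCP orientation; "force": force on the tool from outside, world axes, zero at the start; "wrist_torque": the same for the moment, N m; "width": finger opening in m.
Only numpy, scipy, OpenCV 4.12 (cv2) and the standard library are available. Lean on these libraries where they do the work, as an engineer would, in place of code of your own. Each camera call takes 0.05 s, during which the arm holds its last target. There are 200 camera calls.

## Working session

There is one attempt and no reset: what is moved stays moved. The work goes in short steps, Python scripts to look and compute and a tool call to move; the robot and the scene stay as the last step left them, time stands still between calls to the robot, and variables do not carry over. Pictures are saved under pics/ and viewed, on a budget of 10 in all, crops included, one or two more only if the job needs it, and the job is handed in when it is done.

Besides the shell and the picture viewer there is one more tool, called after "Emit:" as name(argument=value, ...) on one line, values as JSON. step_arm: Moves the arm, as the interface text tells. Its arguments: {"type":"object","properties":{"moves":{"type":"array"}},"required":["moves"]}

```bash
mkdir -p pics; ls; python3 - <<'E'
from plant import env
import cv2
o=env.get_obs();print(o,env.finger_overhang)
for n in("top","side"):
    m=env.camera_model(n);print(n,m)
    cv2.imwrite(f"pics/{n}0.png",env.snapshot(n)[:,:,::-1])
print(env.camera_model("wrist"))
E
```

```text
pics
{'time_s': 0.0, 'qpos': array([-1.37918073,  0.3338969 ,  0.03985828,  1.46625266, -0.01339174,
        1.34326637, -0.05847604]), 'joint_velocities': array([-0.00067857,  0.00262628,  0.00010544, -0.00290911, -0.00039613,
       -0.00132685,  0.00135698]), 'tau': array([-4.51777132e-04, -6.58525586e+01,  1.36552759e+00, -4.05566740e+01,
        1.69194181e-02,  1.23265141e-02,  4.42427313e-05]), 'ee_pos': array([0.1862746 , 0.62229592, 0.23843918]), 'tool_rot': array([ 1.44884255e-01,  9.89448304e-01, -7.76556620e-04, -5.87816468e-05]), 'force': array([-0.83098932, -1.19438272, -0.40243584]), 'wrist_torque': array([-0.0318671 ,  0.03490524, -0.0132039 ]), 'width': 0.08549216526296036} 0.008
top {'fovy': 44.302176342550375, 'cx': 254.49055927086087, 'cy': 204.3865394628124, 'position': array([0.39540433, 0.01379326, 0.98761754]), 'rotation': array([-0.67060224,  0.73435732, -0.07670827,  0.07160863])}
side {'fovy': 51.02812164925731, 'cx': 259.98799515859366, 'cy': 197.6460295330994, 'position': array([0.21979218, 0.51579964, 0.53975391]), 'rotation': array([-0.27862904,  0.85320128, -0.41728156,  0.14244134])}
{'fovy': 65.73599185164107, 'cx': 261.0888806139221, 'cy': 187.48328011113725, 'position': array([0.10781899, 0.64562383, 0.37216568]), 'rotation': array([0.7914188 , 0.58917386, 0.09690621, 0.13091843])}
```

View pics/top0.png

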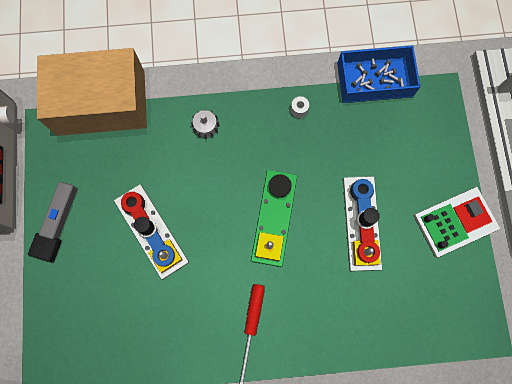

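View pics/side0.png

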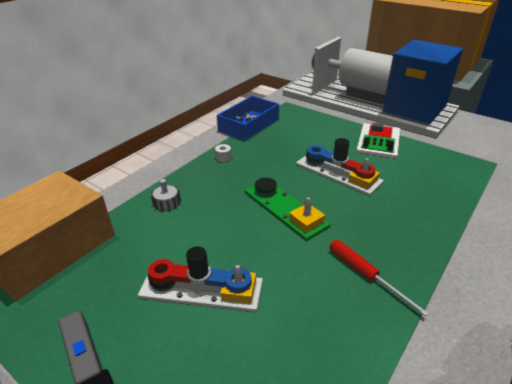

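The top view shows three candidates. The left white stand at (150,230) has its blue eye on the yellow block, so it is rightly fitted. The green stand at (275,218) is a decoy. The right white stand at (363,222) has its red eye at the yellow block (368,252) and its knob at (369,216), so that is the target. I'll check it in one crop.

```bash
cat >h.py <<'E'
import numpy as np, cv2
from scipy.spatial.transform import Rotation as R
from plant import env
def ray(m,u,v,z,h=384):
    f=h/2/np.tan(np.radians(m["fovy"])/2)
    d=R.from_quat(m["rotation"]).apply([(u-m["cx"])/f,(v-m["cy"])/f,1])
    p=np.array(m["position"]); return p+d*(z-p[2])/d[2]
def proj(m,P,h=384):
    f=h/2/np.tan(np.radians(m["fovy"])/2)
    c=R.from_quat(m["rotation"]).inv().apply(np.array(P)-m["position"])
    return c[...,:2]/c[...,2:]*f+[m["cx"],m["cy"]]
E
python3 - <<'E'
from h import *
im=cv2.imread("pics/top0.png")[165:285,325:415]
cv2.imwrite("pics/c1.png",cv2.resize(im,None,fx=5,fy=5,interpolation=cv2.INTER_CUBIC))
E
```

```text
(no output)
```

View pics/c1.png

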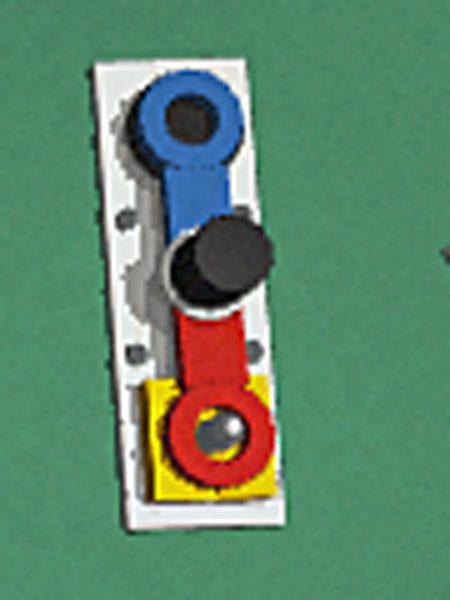

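The crop confirms it: white stand, red eye at (368.8,251.6) round the pin, blue eye at (363,188.8), knob top at (371.6,216).

```bash
python3 - <<'E'
from h import *
m=env.camera_model("top")
q=lambda x,y,z:ray(m,325+(x-2)/5,165+(y-2)/5,z)
b=q(190,119,.044);r=q(219,433,.044)
print("blue",b,"red",r,np.linalg.norm(b-r),"mid",(b+r)/2,"knob",q(233,255,.089),"pin",q(232,422,.068))
c=[q(x,y,.01) for x,y in((95,62),(243,60),(284,524),(128,528))]
print(c,np.mean(c,0)); d=r-b; print("stand yaw (pad-pin)",np.degrees(np.arctan2(*(-d)[1::-1])))
a=(c[0]+c[1]-c[2]-c[3]);print("plate yaw",np.degrees(np.arctan2(a[1],a[0])))
o=env.get_obs();print(o["ee_pos"],R.from_quat(o["tool_rot"]).as_matrix().round(3))
# other arm / decoys
print("otherknob",ray(m,144,226,.089),"green pin",ray(m,270,243,.068))
E
```

```text
blue [ 0.60945712 -0.22702717  0.044     ] red [ 0.47998427 -0.22072053  0.044     ] 0.12962635877128945 mid [ 0.5447207  -0.22387385  0.044     ] knob [ 0.54391991 -0.22463871  0.089     ] pin [ 0.48163876 -0.22041512  0.068     ]
[array([ 0.64584775, -0.19861152,  0.01      ]), array([ 0.64095627, -0.26193396,  0.01      ]), array([ 0.44343551, -0.25052707,  0.01      ]), array([ 0.44762093, -0.18640332,  0.01      ])] [ 0.54446512 -0.22436897  0.01      ]
stand yaw (pad-pin) -2.788684170110088
plate yaw -3.4149094122021677
[0.18624752 0.62230679 0.23850127] [[-0.958  0.287 -0.   ]
 [ 0.287  0.958 -0.001]
 [-0.    -0.001 -1.   ]]
otherknob [0.56345824 0.21478776 0.089     ] green pin [ 0.51123735 -0.02511104  0.068     ]
```

Emit:
step_arm(moves=[[-0.9, -0.9, 0, 0, 85], [-0.9, -0.9, 0, 0, 85], [-0.9, -0.9, 0, 0, 85], [-0.9, -0.9, 0, 0, 85], [-0.9, -0.9, 0, 0, 85]])

```text
time_s: 0.52
ee_pos: [0.272, 0.4542, 0.2334]
tool_rot: [0.138, 0.99, -0.003, -0.002]
force: [0.8, 0.1, 0.7]
width: 0.0846
```

Emit:
step_arm(moves=[[-0.95, -0.85, 0, 0, 85], [-0.95, -0.85, 0, 0, 85], [-0.95, -0.85, 0, 0, 85], [-0.95, -0.85, 0, 0, 85], [-0.95, -0.85, 0, 0, 85]])

```text
time_s: 0.93
ee_pos: [0.3764, 0.2829, 0.2323]
tool_rot: [0.137, 0.991, -0.004, -0.003]
force: [0.7, 0.6, -0.1]
width: 0.0847
```

Emit:
step_arm(moves=[[-0.9, -0.9, 0, 0, 85], [-0.7, -0.95, 0, 0, 85], [-0.7, -0.95, 0, 0, 85], [-0.5, -1, 0, 0, 85], [-0.5, -1, 0, 0, 85]])

```text
time_s: 1.35
ee_pos: [0.4352, 0.1069, 0.232]
tool_rot: [0.138, 0.99, -0.004, -0.004]
force: [1.4, 0.3, 0.3]
width: 0.0851
```

Emit:
step_arm(moves=[[-0.7, -1, 0, 0, 85], [-0.7, -1, 0, 0, 85], [-0.7, -1, 0, 0, 85], [-0.7, -1, 0, 0, 85], [-0.7, -1, 0, 0, 85]])

```text
time_s: 1.77
ee_pos: [0.4942, -0.0752, 0.2323]
tool_rot: [0.138, 0.99, -0.002, -0.004]
force: [0.8, 0.2, -0.6]
width: 0.0849
```

Emit:
step_arm(moves=[[-0.7, -1, 0, 0, 85], [-0.7, -1, 0, 0, 85], [-0.5, -0.7, 0, 0, 85], [0, 0, 0, 0, 85]])

```text
time_s: 2.1
ee_pos: [0.5272, -0.1813, 0.2326]
tool_rot: [0.141, 0.99, -0.004, -0.003]
force: [-0.5, 0.4, -0.2]
width: 0.0847
```

```bash
cat >>h.py <<'E'
def go(P):
    o=env.get_obs();M=R.from_quat(o["tool_rot"])
    print("t",o["time_s"].__round__(2),"ee",o["ee_pos"].round(4),"q",o["qpos"].round(2),"yaw(y)",np.degrees(np.arctan2(*M.as_matrix()[1::-1,1])).round(2),"tilt",M.as_matrix()[:,2].round(4),"F",o["force"].round(1))
    print("units",(M.inv().apply(np.array(P)-o["ee_pos"])/.03).round(3))
E
python3 - <<'E'
from h import *
go([.5443,-.2242,.16])
E
```

```text
t 2.1 ee [ 0.5272 -0.1813  0.2326] q [-0.49  0.19  0.85  1.73 -0.14  1.29  1.67] yaw(y) 73.8 tilt [-0.0065 -0.0072 -1.    ] F [-0.5  0.4 -0.2]
units [-0.955 -1.192  2.427]
```

Emit:
step_arm(moves=[[-0.6, -0.75, 0.2, 0, 85], [-0.4, -0.5, 0.6, 0, 85], [0, 0, 0.8, 0, 85], [0, 0, 0.8, 0, 85], [0, 0, 0, 0, 85]])

```text
time_s: 2.52
ee_pos: [0.546, -0.2295, 0.1578]
tool_rot: [0.142, 0.99, -0.005, -0.003]
force: [-0.3, 0.9, -1.6]
width: 0.0851
```

```bash
python3 - <<'E'
from h import *
go([.5443,-.2242,.06])
m=env.camera_model("wrist"); im=env.snapshot("wrist")[:,:,::-1].copy()
for p in([.5443,-.2242,.089],[.6094,-.227,.044],[.4795,-.2207,.068],[.4795,-.2207,.044]):
    u=proj(m,np.array(p));print(u)
    cv2.drawMarker(im,tuple(int(x) for x in u),(255,0,255),0,8)
cv2.imwrite("pics/w1.png",im)
E
```

```text
t 2.52 ee [ 0.546  -0.2295  0.1578] q [-0.36  0.35  0.83  1.74 -0.27  1.17  1.84] yaw(y) 73.66 tilt [-0.0066 -0.0082 -0.9999] F [-0.3  0.9 -1.6]
units [0.091 0.187 3.26 ]
[268.76330246 200.81939193]
[284.09733905 246.4199677 ]
[248.64914859 109.65571448]
[250.0999158  107.59940438]
```

View pics/w1.png

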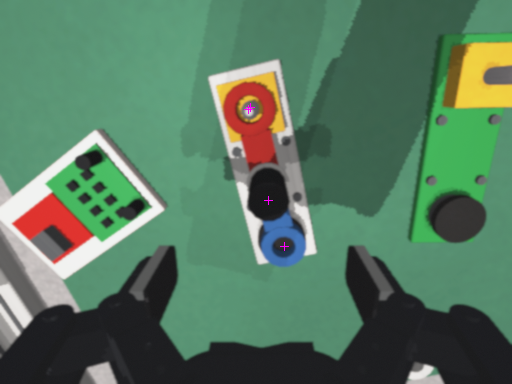

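The wrist view agrees: the predicted marks fall on the knob (268,200), the pin (249,110) and the blue bore (284,246). Next I descend and grip.

Emit:
step_arm(moves=[[0.1, 0.2, 0.7, 0, 85], [0, 0, 0.8, 0, 85], [0, 0, 0.8, 0, 85], [0, 0, 0.4, 0, 85], [0, 0, 0, 0, 85]])

```text
time_s: 2.98
ee_pos: [0.5495, -0.2218, 0.0839]
tool_rot: [0.14, 0.99, -0.004, 0.002]
force: [-0.5, -0.3, -0.3]
width: 0.0853
```

```bash
python3 - <<'E'
from h import *
go([.5443,-.2242,.061])
E
```

```text
t 2.98 ee [ 0.5495 -0.2218  0.0839] q [-0.32  0.43  0.78  1.82 -0.35  1.03  1.88] yaw(y) 73.85 tilt [ 0.0034 -0.0079 -1.    ] F [-0.5 -0.3 -0.3]
units [ 0.146 -0.121  0.764]
```

Emit:
step_arm(moves=[[0.15, -0.1, 0.45, 0, 85], [0.1, -0.05, 0.4, 0, 85], [0, 0, 0, 0, 85]])

```text
time_s: 3.23
ee_pos: [0.5437, -0.2237, 0.0619]
tool_rot: [0.139, 0.99, -0.003, 0.005]
force: [-0.1, 0.3, -0.8]
width: 0.0849
```

```bash
python3 - <<'E'
from h import *
go([.5443,-.2242,.061])
E
```

```text
t 3.23 ee [ 0.5437 -0.2237  0.0619] q [-0.31  0.45  0.77  1.85 -0.37  0.98  1.91] yaw(y) 73.97 tilt [ 0.008  -0.008  -0.9999] F [-0.1  0.3 -0.8]
units [-0.025 -0.01   0.03 ]
```

Emit:
step_arm(moves=[[0, 0, 0, 0, 40], [0, 0, 0, 0, 10], [0, 0, 0, 0, 10], [0, 0, 0, 0, 10], [0, 0, 0, 0, 10]])

```text
time_s: 3.65
ee_pos: [0.5465, -0.2242, 0.0665]
tool_rot: [0.139, 0.99, -0.003, 0.007]
force: [0.6, 0.4, -2.1]
width: 0.0308
```

Emit:
step_arm(moves=[[0, 0, 0, 0, 10], [0, 0, 0, 0, 10], [0, 0, -0.3, 0, 10], [0, 0, -0.4, 0, 10], [0, 0, -0.4, 0, 10]])

```text
time_s: 4.07
ee_pos: [0.5441, -0.2231, 0.0995]
tool_rot: [0.139, 0.99, -0.003, 0.004]
force: [0.6, -0.2, -1.7]
width: 0.0307
```

Emit:
step_arm(moves=[[0, 0, -0.6, 0, 10], [0, 0, -0.6, 0, 10], [0, 0, -0.6, 0, 10], [0, 0, -0.3, 0, 10], [0, 0, 0, 0, 10]])

```text
time_s: 4.48
ee_pos: [0.5444, -0.2239, 0.1729]
tool_rot: [0.14, 0.99, -0.003, 0.007]
force: [0.4, 0.1, -2.5]
width: 0.0305
```

```bash
python3 - <<'E'
from h import *
go([.5443,-.2242,.15])
cv2.imwrite("pics/w2.png",env.snapshot("wrist")[:,:,::-1])
E
```

```text
t 4.48 ee [ 0.5444 -0.2239  0.1729] q [-0.38  0.31  0.84  1.75 -0.25  1.17  1.82] yaw(y) 73.89 tilt [ 0.0135 -0.0086 -0.9999] F [ 0.4  0.1 -2.5]
units [ 0.011 -0.008  0.763]
```

View pics/w2.png

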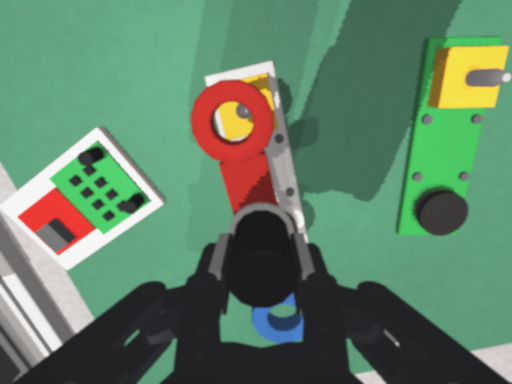

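The arm is held and lifted clear, with the red eye at (232,120) and the pin seen below it at (243,110). Now the turn.

Emit:
step_arm(moves=[[0, 0, 0, 0.5, 10], [0, 0, 0, 1, 10], [0, 0, 0, 1, 10], [0, 0, 0, 1, 10], [0, 0, 0, 1, 10]])

```text
time_s: 4.95
ee_pos: [0.5425, -0.223, 0.1691]
tool_rot: [0.375, 0.927, -0.001, 0.006]
force: [-0.1, -0.3, -2.7]
width: 0.0304
```

Emit:
step_arm(moves=[[0, 0, 0, 1, 10], [0, 0, 0, 1, 10], [0, 0, 0, 1, 10], [0, 0, 0, 1, 10], [0, 0, 0, 1, 10]])

```text
time_s: 5.37
ee_pos: [0.5398, -0.2218, 0.1641]
tool_rot: [0.613, 0.79, -0.001, 0.003]
force: [-0.5, -0.1, -1.9]
width: 0.0307
```

```bash
python3 - <<'E'
from h import *
go([.5443,-.2242,.16])
E
```

```text
t 5.37 ee [ 0.5398 -0.2218  0.1641] q [-0.53  0.4   1.06  1.77 -0.37  1.19  0.88] yaw(y) 14.4 tilt [ 0.0036 -0.0053 -1.    ] F [-0.5 -0.1 -1.9]
units [-0.115  0.126  0.136]
```

Emit:
step_arm(moves=[[-0.1, 0.1, 0, 1, 10], [0, 0, 0, 1, 10], [0, 0, 0, 1, 10], [0, 0, 0, 1, 10], [0, 0, 0, 1, 10]])

```text
time_s: 5.78
ee_pos: [0.541, -0.2227, 0.1592]
tool_rot: [0.805, 0.594, -0.002, 0.001]
force: [-0.1, -0.0, -1.5]
width: 0.0306
```

```bash
python3 - <<'E'
from h import *
go([.5443,-.2242,.16])
E
```

```text
t 5.78 ee [ 0.541  -0.2227  0.1592] q [-0.59  0.48  1.18  1.77 -0.47  1.21  0.42] yaw(y) -17.16 tilt [-0.0026 -0.0041 -1.    ] F [-0.1 -0.  -1.5]
units [-0.017  0.119 -0.027]
```

Emit:
step_arm(moves=[[0, 0.1, 0, 1, 10], [0, 0, 0, 1, 10], [0, 0, 0, 1, 10], [0, 0, 0, 1, 10]])

```text
time_s: 6.12
ee_pos: [0.5422, -0.2224, 0.1553]
tool_rot: [0.915, 0.404, -0.004, 0.0]
force: [0.6, 0.7, -2.7]
width: 0.0303
```

```bash
python3 - <<'E'
from h import *
go([.5443,-.2242,.16])
E
```

```text
t 6.12 ee [ 0.5422 -0.2224  0.1553] q [-0.63  0.56  1.27  1.77 -0.56  1.25  0.05] yaw(y) -42.4 tilt [-0.0074 -0.0034 -1.    ] F [ 0.6  0.7 -2.7]
units [ 0.002  0.091 -0.158]
```

Emit:
step_arm(moves=[[0, 0.1, -0.1, 1, 10], [0, 0, -0.1, 1, 10], [0, 0, -0.1, 1, 10]])

```text
time_s: 6.37
ee_pos: [0.543, -0.2233, 0.1608]
tool_rot: [0.969, 0.248, -0.006, -0.0]
force: [-0.4, 0.4, -2.6]
width: 0.0304
```

```bash
python3 - <<'E'
from h import *
go([.5443,-.2242,.16])
E
```

```text
t 6.37 ee [ 0.543  -0.2233  0.1608] q [-0.64  0.6   1.32  1.76 -0.6   1.28 -0.25] yaw(y) -61.32 tilt [-0.0125 -0.0028 -0.9999] F [-0.4  0.4 -2.6]
units [0.026 0.047 0.026]
```

Emit:
step_arm(moves=[[0, 0, 0.2, 1, 10], [0, 0, 0.2, 1, 10]])

```text
time_s: 6.53
ee_pos: [0.5428, -0.2234, 0.1481]
tool_rot: [0.99, 0.14, -0.007, 0.001]
force: [-0.3, 1.0, -4.0]
width: 0.0308
```

```bash
python3 - <<'E'
from h import *
print(env.get_obs()["qpos"].round(3));go([.5443,-.2242,.13])
E
```

```text
[-0.645  0.638  1.334  1.77  -0.639  1.276 -0.438]
t 6.53 ee [ 0.5428 -0.2234  0.1481] q [-0.64  0.64  1.33  1.77 -0.64  1.28 -0.44] yaw(y) -73.94 tilt [-0.0127 -0.0035 -0.9999] F [-0.3  1.  -4. ]
units [0.048 0.038 0.603]
```

Emit:
step_arm(moves=[[0, 0, 0.1, 1, 10], [0, 0, 0.1, 1, 10]])

```text
time_s: 6.7
ee_pos: [0.5418, -0.2229, 0.1395]
tool_rot: [1.0, 0.03, -0.008, 0.001]
force: [-0.0, -0.0, -2.3]
width: 0.0305
```

```bash
python3 - <<'E'
from h import *
print(env.get_obs()["qpos"].round(3));go([.5443,-.2242,.13])
E
```

```text
[-0.646  0.665  1.344  1.779 -0.667  1.275 -0.638]
t 6.7 ee [ 0.5418 -0.2229  0.1395] q [-0.65  0.67  1.34  1.78 -0.67  1.28 -0.64] yaw(y) -86.56 tilt [-0.0155 -0.0033 -0.9999] F [-0.  -0.  -2.3]
units [0.085 0.048 0.314]
```

Emit:
step_arm(moves=[[0.1, 0.05, 0, 1, 10], [0, 0, 0, 1, 10], [0, 0, 0, 0.9, 10], [0, 0, 0, 0, 10]])

```text
time_s: 7.03
ee_pos: [0.5428, -0.223, 0.1342]
tool_rot: [0.991, -0.132, -0.011, 0.003]
force: [-0.7, -0.5, -2.1]
width: 0.0304
```

```bash
python3 - <<'E'
from h import *
print(env.get_obs()["qpos"].round(3));go([.5443,-.2242,.13])
m=env.camera_model("wrist");print(m["position"],m["rotation"])
im=env.snapshot("wrist")[:,:,::-1];cv2.imwrite("pics/w3.png",im)
cv2.imwrite("pics/t3.png",env.snapshot("top")[:,:,::-1])
E
```

```text
[-0.642  0.696  1.355  1.776 -0.694  1.287 -0.945]
t 7.03 ee [ 0.5428 -0.223   0.1342] q [-0.64  0.7   1.35  1.78 -0.69  1.29 -0.94] yaw(y) -105.18 tilt [-0.0223 -0.0026 -0.9997] F [-0.7 -0.5 -2.1]
units [0.06  0.024 0.14 ]
[ 0.62647962 -0.24495539  0.26613816] [-0.59770867  0.78280322  0.13516156 -0.10814256]
```

View pics/w3.png

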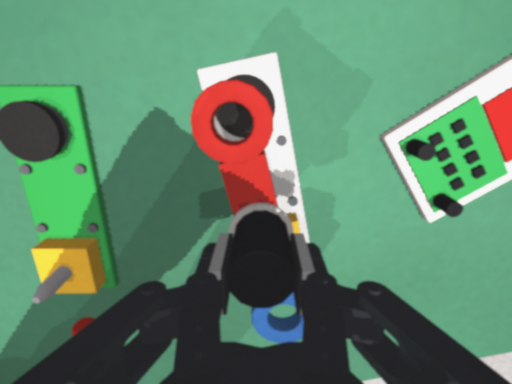

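```bash
python3 - <<'E'
from h import *
o=env.get_obs();M=R.from_quat(o["tool_rot"]);m=env.camera_model("wrist")
f=192/np.tan(np.radians(m["fovy"])/2)
def tr(u,v,h):
    d=R.from_quat(m["rotation"]).apply([(u-m["cx"])/f,(v-m["cy"])/f,1]);d=M.inv().apply(d);p=M.inv().apply(m["position"]-o["ee_pos"])
    return p+d*(h-p[2])/d[2]
r=tr(232,122,.0225);print("red in tool",r, "blue rough",tr(284,318,.0225))
k=-r[:2]/np.linalg.norm(r[:2]);
print("blue dir tool deg",np.degrees(np.arctan2(k[1],k[0])), "red dist",np.linalg.norm(r[:2]))
w=M.apply([k[0],k[1],0]);print("blue world yaw",np.degrees(np.arctan2(w[1],w[0])),"red world",M.apply(r)+o["ee_pos"])
go([.5443,-.2242,.13])
E
```

```text
red in tool [ 0.06640478 -0.01471917  0.0225    ] blue rough [-0.05918324  0.01520828  0.0225    ]
blue dir tool deg 167.50198549871845 red dist 0.06801653299329152
blue world yaw 177.7605374137602 red world [ 0.6103186  -0.22572815  0.11048284]
t 7.13 ee [ 0.5429 -0.223   0.1345] q [-0.64  0.7   1.35  1.78 -0.69  1.29 -0.94] yaw(y) -104.73 tilt [-0.022  -0.0025 -0.9998] F [ 0.1  1.1 -2.4]
units [0.059 0.025 0.148]
```

```bash
python3 - <<'E'
import cv2
im=cv2.imread("pics/t3.png")[150:290,310:430]
cv2.imwrite("pics/c3.png",cv2.resize(im,None,fx=4,fy=4,interpolation=cv2.INTER_CUBIC))
E
```

```text
(no output)
```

View pics/c3.png

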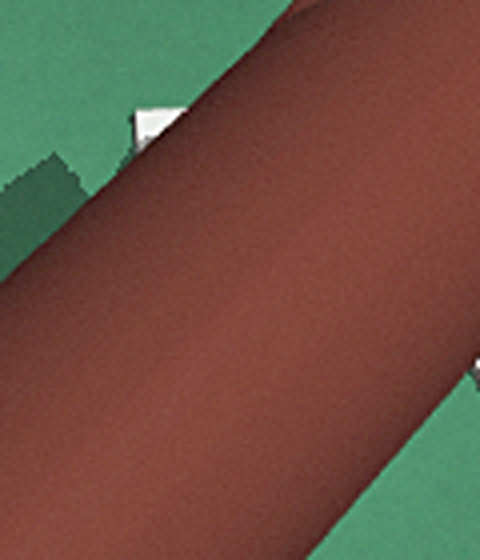

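The arm is turned, red eye now over the rest pad (242,95). It measures within about 1 mm and 1° of the aim. The top view is blocked by the robot's arm. I lower in small checked steps.

Emit:
step_arm(moves=[[0.04, 0.03, 0.25, 0.1, 10], [0, 0, 0.25, 0, 10], [0, 0, 0.2, 0, 10], [0, 0, 0, 0, 10]])

```text
time_s: 7.47
ee_pos: [0.5431, -0.2241, 0.1106]
tool_rot: [0.991, -0.13, -0.011, 0.002]
force: [0.4, 0.0, -2.6]
width: 0.0303
```

```bash
python3 - <<'E'
from h import *
print(env.get_obs()["qpos"].round(3));go([.5438,-.2240,.07])
cv2.imwrite("pics/s4.png",cv2.resize(env.snapshot("side")[110:220,260:420,::-1],None,fx=5,fy=5,interpolation=cv2.INTER_CUBIC))
E
```

```text
[-0.622  0.716  1.322  1.796 -0.718  1.251 -0.925]
t 7.47 ee [ 0.5431 -0.2241  0.1106] q [-0.62  0.72  1.32  1.8  -0.72  1.25 -0.92] yaw(y) -104.9 tilt [-0.0224 -0.0021 -0.9997] F [ 0.4  0.  -2.6]
units [ 0.05  -0.02   1.351]
```

View pics/s4.png

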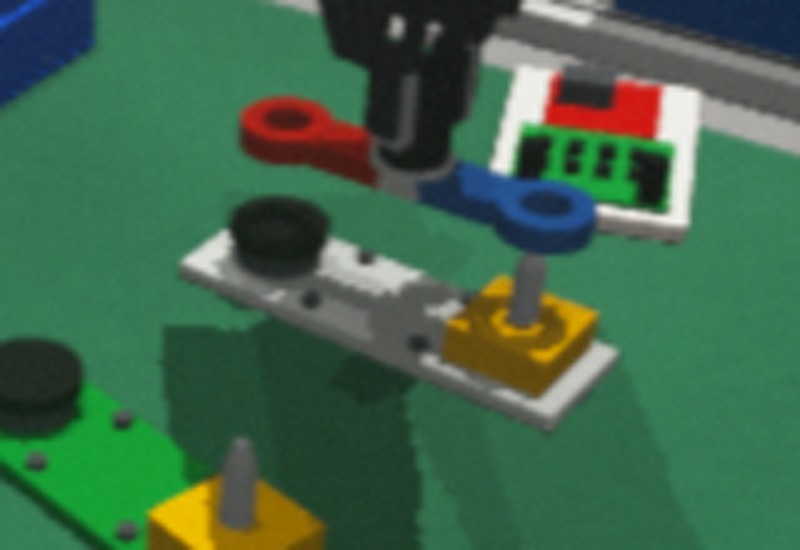

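Side view: the blue eye (bore at 547,203 in the crop) is just above the pin nose (532,250). I check the alignment through this camera, calibrating against the empty pin base.

```bash
python3 - <<'E'
from h import *
m=env.camera_model("side");q=lambda x,y,z:ray(m,260+(x-2)/5,110+(y-2)/5,z)
print("blue",q(547,204,.0885),"red",q(287,121,.088))
for x,y in((532,254),):print("pin ",q(x,y,.068))
print("pinbase",q(523,325,.03),"padtop",q(280,232,.03))
print((proj(m,np.array([[.4796,-.2208,.068],[.4796,-.2208,.03]]))-[260,110])*5+2)
E
```

```text
blue [ 0.47921314 -0.2220662   0.0885    ] red [ 0.60769969 -0.22222381  0.088     ]
pin  [ 0.47866789 -0.21299455  0.068     ]
pinbase [ 0.47774036 -0.21497397  0.03      ] padtop [ 0.60529722 -0.22019552  0.03      ]
[[537.66195623 245.50133799]
 [524.74810952 317.64798087]]
```

Both cameras agree to within the bore's slack (±8 mm at the nose). I continue down and watch the force.

Emit:
step_arm(moves=[[0.03, 0, 0.2, 0.1, 10], [0, 0, 0.2, 0, 10], [0, 0, 0.15, 0, 10], [0, 0, 0, 0, 10]])

```text
time_s: 7.85
ee_pos: [0.5439, -0.2246, 0.093]
tool_rot: [0.991, -0.135, -0.011, 0.003]
force: [0.2, -0.4, -1.2]
width: 0.0304
```

```bash
python3 - <<'E'
from h import *
go([.5438,-.2240,.067])
cv2.imwrite("pics/s5.png",cv2.resize(env.snapshot("side")[110:220,260:420,::-1],None,fx=5,fy=5,interpolation=cv2.INTER_CUBIC))
E
```

```text
t 7.85 ee [ 0.5439 -0.2246  0.093 ] q [-0.61  0.73  1.3   1.81 -0.74  1.22 -0.92] yaw(y) -105.52 tilt [-0.0217 -0.0022 -0.9998] F [ 0.2 -0.4 -1.2]
units [ 0.009 -0.025  0.866]
```

View pics/s5.png

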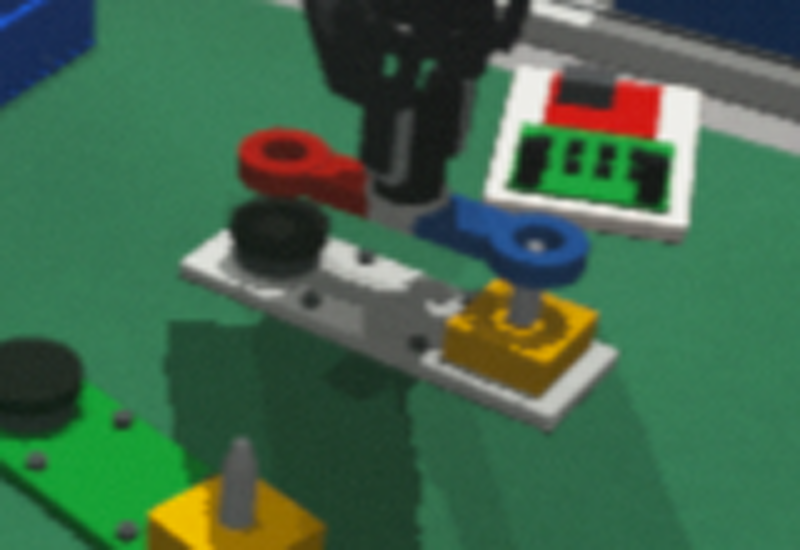

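The pin nose shows in the blue bore, near its centre at (536,245), with no contact force. I lower the rest.

Emit:
step_arm(moves=[[0, 0, 0.25, 0, 10], [0, 0, 0.25, 0, 10], [0, 0, 0.15, 0, 10], [0, 0, 0.1, 0, 10]])

```text
time_s: 8.23
ee_pos: [0.544, -0.225, 0.0696]
tool_rot: [0.991, -0.135, -0.01, 0.003]
force: [0.3, 0.6, -1.6]
width: 0.0304
```

```bash
python3 - <<'E'
from h import *
go([.5438,-.2240,.067])
E
```

```text
t 8.23 ee [ 0.544  -0.225   0.0696] q [-0.59  0.75  1.27  1.83 -0.77  1.19 -0.91] yaw(y) -105.49 tilt [-0.0201 -0.0029 -0.9998] F [ 0.3  0.6 -1.6]
units [-0.014 -0.032  0.086]
```

Emit:
step_arm(moves=[[0, 0, 0.1, 0, 10], [0, 0, 0.1, 0, 10], [0, 0, 0.1, 0, 10]])

```text
time_s: 8.48
ee_pos: [0.5439, -0.2253, 0.066]
tool_rot: [0.991, -0.135, -0.01, 0.0]
force: [-16.2, 13.5, 43.6]
width: 0.0307
```

Firm contact at the expected height, so the arm is seated. I release without pushing and rise.

Emit:
step_arm(moves=[[0, 0, 0, 0, 10], [0, 0, 0, 0, 40], [0, 0, 0, 0, 60], [0, 0, 0, 0, 80]])

```text
time_s: 8.82
ee_pos: [0.5449, -0.2261, 0.0682]
tool_rot: [0.991, -0.135, -0.008, -0.0]
force: [1.0, -0.4, 0.3]
width: 0.0627
```

Emit:
step_arm(moves=[[0, 0, 0, 0, 80], [0, 0, -0.4, 0, 80], [0, 0, -0.7, 0, 80], [0, 0, -0.8, 0, 80], [0, 0, -0.8, 0, 80]])

```text
time_s: 9.23
ee_pos: [0.5434, -0.225, 0.1481]
tool_rot: [0.991, -0.136, -0.013, 0.0]
force: [1.1, 0.3, 0.9]
width: 0.08
```

Emit:
step_arm(moves=[[0, 0, -0.8, 0, 80], [0, 0, -0.8, 0, 80], [0, 0, -0.5, 0, 80], [0, 0, 0, 0, 80]])

```text
time_s: 9.57
ee_pos: [0.5455, -0.2276, 0.2211]
tool_rot: [0.991, -0.137, -0.01, 0.002]
force: [0.0, 0.1, 0.6]
width: 0.0801
```

```bash
python3 - <<'E'
from h import *
go([.5438,-.2240,.067])
a=cv2.resize(env.snapshot("side")[110:220,260:420,::-1],(800,550),interpolation=cv2.INTER_CUBIC)
cv2.imwrite("pics/s6.png",a)
m=env.camera_model("wrist");cv2.imwrite("pics/w6.png",env.snapshot("wrist")[:,:,::-1])
print(m)
t=env.snapshot("top")[:,:,::-1];o=cv2.imread("pics/top0.png")
print("other arm diff",np.abs(t[175:285,105:195].astype(int)-o[175:285,105:195]).mean())
E
```

```text
t 9.57 ee [ 0.5455 -0.2276  0.2211] q [-0.65  0.55  1.35  1.67 -0.53  1.39 -1.07] yaw(y) -105.74 tilt [-0.0205 -0.0013 -0.9998] F [0.  0.1 0.6]
units [ 0.014 -0.136  5.138]
{'fovy': 65.73599185164107, 'cx': 261.0888806139221, 'cy': 187.48328011113725, 'position': array([ 0.6284782 , -0.25036537,  0.35189803]), 'rotation': array([-0.59406365,  0.78565058,  0.13593893, -0.1065934 ])}
other arm diff 7.0215151515151515
```

View pics/s6.png

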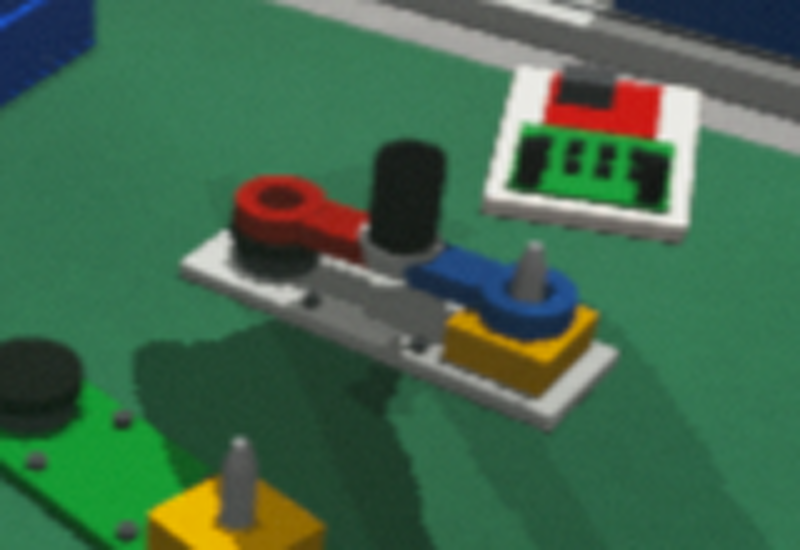

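View pics/w6.png

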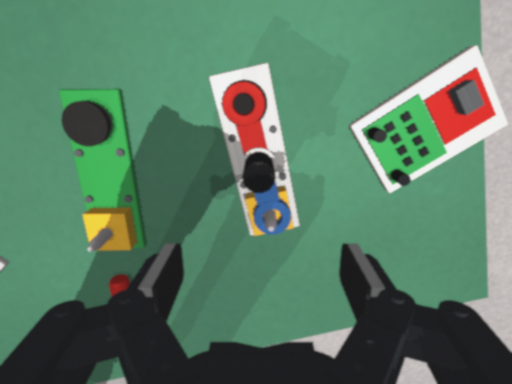

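Side view: the pin stands up through the blue bore (533,275), the arm lies level and the red eye is over the pad. Before handing in I compare the other arm before and after in the side image, because the top-view difference was not zero.

```bash
python3 - <<'E'
from h import *
a=cv2.imread("pics/side0.png");b=env.snapshot("side")[:,:,::-1]
s=(slice(240,315),slice(130,275))
A,B=[np.float32(cv2.cvtColor(np.ascontiguousarray(x[s]),6)) for x in(a,b)]
print("diff",np.abs(A-B).mean(),"shift px",cv2.phaseCorrelate(A,B))
if np.hypot(*cv2.phaseCorrelate(A,B)[0])<1: env.sign_off();print("signed off")
E
```

```text
diff 6.5070343 shift px ((0.025871432167889452, 0.4766841133207649), 0.9576995096842448)
the job is handed in; nothing more can be done
signed off
```

The reversed torque arm is turned round and back on its stand, and the job is handed in at about 9.7 s of the 38 s allowed. No verdict was reported.

I gripped the arm (the one on the right-hand white stand) by its knob, lifted it off the pin and turned it 180°. I lowered it with the blue bore over the pin until it made firm contact at the seating height, then released it and rose clear.

**Last checks:**
- **Seating:** the side and wrist pictures show the pin standing through the blue bore, the red end over the rest pad and the arm lying level. I did not measure the final pose in numbers.
- **Clearance:** the open gripper is about 15 cm above the arm, with about 0.6 N measured on it.
- **Other arm:** the side view shows a 0.5-pixel shift between the first and last pictures, about 1 mm at most. The robot never reached down near that arm.

**What was less clean:**
- **Seating force:** the wrist force rose briefly to about 48 N, under the 120 N limit.
- **Joint 3:** it came to 1.355 rad at its nearest reading, against its limit of 1.39.
- **Side camera reading:** a rough check before lowering put the blue eye 5 to 9 mm off the pin. That did not agree with the wrist camera; a second look showed the pin nose near the bore's centre.
- **Top-view difference:** the top view around the other arm also showed some brightness difference. I did not trace its cause; shadows or the robot itself are likely.

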